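# Find the loose bearing bolt and hold its cap open

## Robot

A 6-joint arm with a two-finger parallel gripper is mounted at the origin on the work surface. World frame = base frame: x ahead of the robot, y to its left, z up, the work surface at z = 0. Lengths are in m, angles in rad, forces in N, time in s.
With the tool pointing down it reaches from about 0.375 to 0.925 m from the base axis. Payload 5.7 kg.
Tool frame: the origin (TCP) lies on the centre line of the jaws, within the pads' length; the fingertips stand 25 mm ahead of it and the grasp point (between the pads) lies 6 mm ahead of it (env.tcp_to_tips is the distance from the TCP to the fingertips, in m); z points along the fingers, y is the line along which they close (so a half turn about z gives the same grasp; the last joint's range is limited). The gripper opens to 85 mm and grips with 20 to 120 N. Pads are 22 mm wide; open, the fingers measure 114 mm over their backs; the gripper's body (76 mm by 85 mm) begins 54 mm behind the grasp point. The pads swing forward as they close: fully open they stand 13 mm farther back than shut.
Start: joints at [-1.322, 0.359, 1.51, -0, 1.272, -0.115], TCP at [0.213, -0.561, 0.256] pointing down, gripper open.
Joint ranges: [-2.97, 2.97], [-1.01, 2.36], [0.21, 2.38], [-0.96, 4.11], [0.2, 2.71], [-2.98, 2.98]. Speed limits (rad/s): [2.39, 2.39, 3.14, 3.14, 3.14, 3.14].

## Interface

Orientations are given as a unit quaternion [w, x, y, z].
In Python, from bench import env, planner, optics, status gives the robot as it stands. Calls block until the motion is done:
- env.movep(position, orientation): joint-space move of the TCP to a pose.
- env.move_l(position, orientation=None, rate=0.15): straight line of the TCP; orientation=None keeps the orientation; rate is the mean speed in m/s.
- env.movej(angles): joint-space move.
- env.let_go() and env.grab(squeeze=None): open the fingers fully, or close them until they stop; squeeze is the grip in N (None keeps the last).
- env.hold(seconds).
- planner.inverse_kinematics(position, orientation): joint angles nearest the present ones, or None.
- optics.snapshot(name): name is "scene" or "top" or "wrist"; returns the picture (480x640x3 uint8, red, green, blue); there is no depth.
- optics.camera_info(name): a dict with "intrinsics" (3x3 intrinsics, pixels), "rvec" (rotation vector, rad) and "tvec" (3), from world to camera coordinates, as OpenCV has them; the wrist camera has in their place "T_tool_cam" (4x4, takes a point from camera to tool coordinates, whose origin is the TCP and whose axes are the flange's). Camera axes: x right, y down, z forward; pixel columns grow to the right and rows downward; lengths in m; the calibration is good to about 2 mm. A picture is of the moment at which its call begins: read the wrist's pose just before it. camera_info takes no time and is no camera call.
A pose or a line that the arm cannot do raises env.MotionError and nothing moves.
- env.sign_off(): hands the job in; it is judged then, once.
Readings, each from a call of its own:
- status.read_time(): time.
- status.read_joint_positions(): joint angles.
- status.read_joint_vel(): joint speeds.
- status.read_joint_torque(): joint torques, N m.
- status.read_ee_pos(): TCP position.
- status.read_eef_rot(): TCP orientation.
- status.read_wrist_force(): force on the tool from outside, world axes, zero at the start.
- status.read_ft_torque(): the same for the moment, N m.
- status.read_grip_width(): finger opening in m.
- status.read_finger_force(): force on a finger pad.
Only numpy, scipy, OpenCV 4.12 (cv2) and the standard library are available. Lean on these libraries where they do the work, as an engineer would, in place of code of your own. Each camera call takes 0.05 s, during which the arm holds its last target. There are 200 camera calls.

## Task

Clear the spanner lying in front of the polishing spindle first: lay it (do not drop it) flat in the free place in the tray, beside and parallel to the other two and with its open jaw pointing the same way as theirs. Then tap the three bearing bolts on their heads with the fingertips, from left to right as the robot sees them, to find the loose one (it gives under the tap, the tight ones are hard), and lift that bolt's hinged cap to about 45 degrees and keep hold of it, so that its bearing can be looked at: you finish while holding the cap open. Leave the other two caps shut and everything else where it is.

Things in the scene. Friction and masses are not known exactly. Their poses are not given: they have to be found in the camera images.
- stand: polishing spindle stand fixed to the bench: cast bed 124 x 310 x 14 mm with three bearing blocks 105 mm apart and a 20 mm steel shaft along y at 50 mm height, felt wheel 68 mm at the +y end, pulley 60 mm at the -y end. Origin: on the bench under the shaft, at the middle bearing; bolts and tongues face -x (to the robot), x points away to the hinges, left bearing at +y
- spanner: the loose combination spanner on the bench before the stand: flat steel, 200 mm long, shank 17 mm wide 7 mm thick, ring end 32 mm (-x), open jaw 38 mm wide (+x), heads 8 mm thick. Origin: middle of its length, underside; x along it to the open jaw, z up. Nearest to its middle the shank is clear to grip
- spanner_tip (a point): point between the jaws of that spanner, 90 mm along +x from its origin, 4 mm up
- tray: shallow wooden tray fixed to the bench, 260 x 190 x 22 mm, walls and floor 5 mm. Origin: underside centre (floor top 5 mm above it); x along its length, away from the robot. Two spanners lie in it along x, open jaws to +x, at y = +22 and +67 mm; the free place is beside them on the -y side, centred at y = -46 mm
- spanner_b: spanner like the loose one, lying in the tray's middle; same origin and axes. Not to be moved
- spanner_c: spanner lying in the tray's far side (+y). Not to be moved
- bolt_left: Left (+y) bearing bolt: hexagon head 22 mm across, 10 mm high, 7 mm proud of its cap on a coil spring. Origin: centre of the head's top, 79 mm over the bench; z up. All look alike; any may be the loose one. Tapped, a tight bolt is hard (sinks under 2 mm at 25 N); the loose one starts to give at 2 N, is 5 mm down at 4 N, then hard, and springs back
- bolt_mid: Middle bearing bolt: hexagon head 22 mm across, 10 mm high, 7 mm proud of its cap on a coil spring. Origin: centre of the head's top, 79 mm over the bench; z up. All look alike; any may be the loose one. Tapped, a tight bolt is hard (sinks under 2 mm at 25 N); the loose one starts to give at 2 N, is 5 mm down at 4 N, then hard, and springs back
- bolt_right: Right (-y) bearing bolt: hexagon head 22 mm across, 10 mm high, 7 mm proud of its cap on a coil spring. Origin: centre of the head's top, 79 mm over the bench; z up. All look alike; any may be the loose one. Tapped, a tight bolt is hard (sinks under 2 mm at 25 N); the loose one starts to give at 2 N, is 5 mm down at 4 N, then hard, and springs back
- cap_left (a joint): hinge of the left cap: 0 shut, grows as its tongue is lifted, 0.785 is 45 degrees, 1.7 the stop. Hinge line along stand y, 40 mm behind the shaft (+x), 55 mm over the bench. Cap 36 mm wide, 0.3 kg. A tight bolt holds its cap shut; the loose bolt comes up with its cap. An open cap that is let go falls shut
- tongue_left (a point): centre of the left cap's lifting tongue, the flat nose at its front: 24 mm wide (stand y), 10 mm thick, 26 mm long beyond the block. Shut, it is 72 mm before the shaft, 112 mm from the hinge line, 36 mm before the bolt's axis, 57 mm over the bench, with free air beside and below it; moves with the cap
- cap_mid (a joint): hinge of the middle cap: 0 shut, grows as its tongue is lifted, 0.785 is 45 degrees, 1.7 the stop. Hinge line along stand y, 40 mm behind the shaft (+x), 55 mm over the bench. Cap 36 mm wide, 0.3 kg. A tight bolt holds its cap shut; the loose bolt comes up with its cap. An open cap that is let go falls shut
- tongue_mid (a point): centre of the middle cap's lifting tongue, the flat nose at its front: 24 mm wide (stand y), 10 mm thick, 26 mm long beyond the block. Shut, it is 72 mm before the shaft, 112 mm from the hinge line, 36 mm before the bolt's axis, 57 mm over the bench, with free air beside and below it; moves with the cap
- cap_right (a joint): hinge of the right cap: 0 shut, grows as its tongue is lifted, 0.785 is 45 degrees, 1.7 the stop. Hinge line along stand y, 40 mm behind the shaft (+x), 55 mm over the bench. Cap 36 mm wide, 0.3 kg. A tight bolt holds its cap shut; the loose bolt comes up with its cap. An open cap that is let go falls shut
- tongue_right (a point): centre of the right cap's lifting tongue, the flat nose at its front: 24 mm wide (stand y), 10 mm thick, 26 mm long beyond the block. Shut, it is 72 mm before the shaft, 112 mm from the hinge line, 36 mm before the bolt's axis, 57 mm over the bench, with free air beside and below it; moves with the cap
- oil_bottle: white oil bottle, 48 mm across, 130 mm high, behind the stand; origin: middle of its underside. Bystander
- hammer: hammer, 240 mm long, on the right; origin: middle of its underside. Bystander
- felt_wheel: spare felt wheel lying flat, 68 mm across, 24 mm high, behind the tray; origin: middle of its underside. Bystander
- collar: steel collar, 32 mm across, 12 mm high, near the robot; origin: middle of its underside. Bystander
- wood_strip: dark wooden strip 240 x 28 x 10 mm on the right of the stand; origin: middle of its underside. Bystander

How it is judged:
By the outcome, as a careful person would: the job done as asked, in the order asked, and still so for the second after the job is handed in, while the arm keeps its last pose, push and grip.
It also fails if it takes over 61 s, if anything falls off the work surface, if the arm or the gripper's body presses on something with over 40 N, if the wrist force passes 120 N, or if a joint passes its speed limit or range.

## Working session

There is one attempt and no reset: what is moved stays moved. The work goes in short steps, each a Python script; the robot and the scene stay as the last script left them, time stands still between calls to the robot, and variables do not carry over. Pictures are saved under pics/ and viewed, at most 10 in all, crops included, and the job is handed in when it is done.

```bash
ls; mkdir -p pics
python3 - <<'E'
from bench import env, planner, optics, status
import cv2, numpy as np
for n in ("scene","top"):
    im=optics.snapshot(n); cv2.imwrite(f"pics/{n}0.png",im[:,:,::-1])
    ci=optics.camera_info(n); print(n,ci)
print(optics.camera_info("wrist"),status.read_eef_rot(),env.tcp_to_tips,status.read_time())
E
```

```text
pics
scene {'intrinsics': array([[587.60094566,   0.        , 313.94158929],
       [  0.        , 587.60094566, 234.10289225],
       [  0.        ,   0.        ,   1.        ]]), 'rvec': array([ 0.70101133,  2.58776819, -1.19210664]), 'tvec': array([ 0.48909977, -0.13001759,  1.64311589])}
top {'intrinsics': array([[507.07084095,   0.        , 319.96026371],
       [  0.        , 507.07084095, 242.02168829],
       [  0.        ,   0.        ,   1.        ]]), 'rvec': array([ 2.11532666, -2.17472193,  0.13989236]), 'tvec': array([0.01820529, 0.59363915, 1.4759595 ])}
{'intrinsics': array([[358.8637606 ,   0.        , 313.85451989],
       [  0.        , 358.8637606 , 229.72998236],
       [  0.        ,   0.        ,   1.        ]]), 'T_tool_cam': array([[-3.09707218e-04, -9.48637108e-01, -3.16366152e-01,
         8.18302835e-02],
       [ 9.99999428e-01, -6.17743699e-04,  8.73379004e-04,
         1.90682986e-03],
       [-1.02395293e-03, -3.16365701e-01,  9.48636756e-01,
        -1.17264425e-01],
       [ 0.00000000e+00,  0.00000000e+00,  0.00000000e+00,
         1.00000000e+00]])} [-8.10646131e-04  9.83502639e-01  1.80891952e-01 -5.56472773e-05] 0.025 0.1
```

View pics/top0.png

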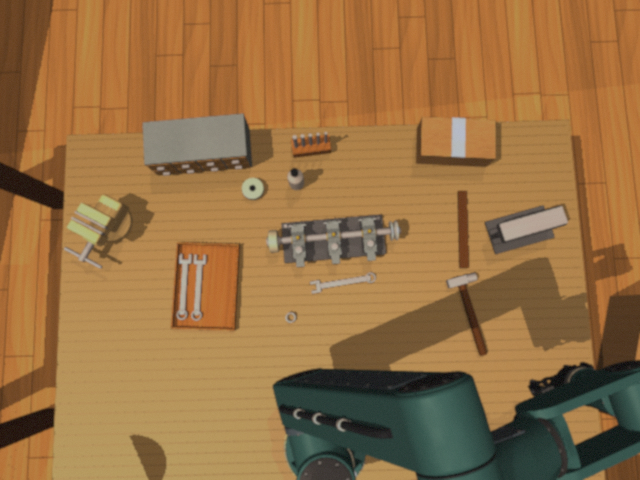

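View pics/scene0.png

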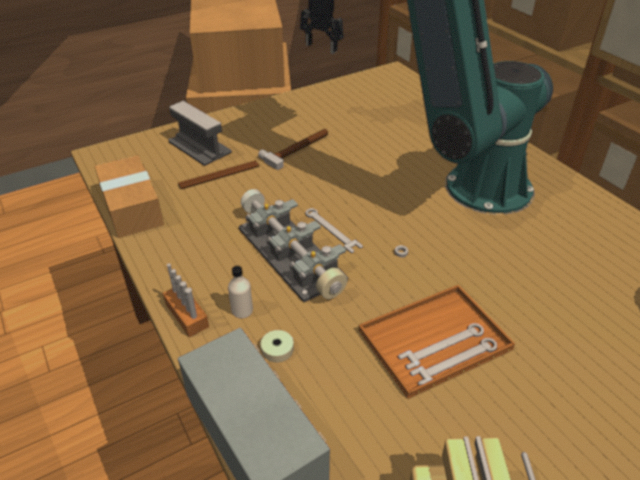

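The top view shows the loose spanner with its jaw at (315,287) and ring at (373,277). The stand centre is near (334,237), and the tray is at (207,286) with its jaws up in the picture and the free place on the right. The scene view agrees. I'll get coarse positions from these, then take closer wrist views.

```bash
cat > h.py <<'E'
from bench import env, planner, optics, status
import cv2, numpy as np
from scipy.spatial.transform import Rotation as R
def q(yaw, tilt=0.):
    """tool down, tool x turned yaw from world x; tilt about tool y (rad)"""
    r=R.from_euler('z',yaw)*R.from_euler('x',np.pi)*R.from_euler('y',tilt)
    x,y,z,w=r.as_quat(); return np.array([w,x,y,z])
def campose(name):
    ci=optics.camera_info(name); K=np.array(ci["intrinsics"])
    if "rvec" in ci:
        A=cv2.Rodrigues(np.array(ci["rvec"]))[0]; return K,A.T,-A.T@np.array(ci["tvec"])
    w,x,y,z=status.read_eef_rot(); Rt=R.from_quat([x,y,z,w]).as_matrix(); T=np.array(ci["T_tool_cam"])
    return K,Rt@T[:3,:3],Rt@T[:3,3]+np.array(status.read_ee_pos())
def ray(pose,uv,z):
    K,A,c=pose; d=A@np.linalg.inv(K)@np.array([uv[0],uv[1],1.]); return c+d*(z-c[2])/d[2]
def proj(pose,P):
    K,A,c=pose; p=K@(A.T@(np.array(P)-c)); return p[:2]/p[2]
def snap(name,fn):
    p=campose(name); im=optics.snapshot(name)[:,:,::-1].copy(); cv2.imwrite(f"pics/{fn}.png",im); np.savez(f"pics/{fn}.npz",K=p[0],A=p[1],c=p[2]); return p,im
def load(fn):
    d=np.load(f"pics/{fn}.npz"); return d["K"],d["A"],d["c"]
E
python3 - <<'E'
from h import *
p=campose("top")
for n,uv,z in [("jaw",(315,287),.004),("ring",(373,277),.004),("shaftL",(273,241),.05),("shaftR",(395,230),.05),("trayTL",(181,243),.022),("trayTR",(240,243),.022),("trayBL",(173,327),.022),("trayBR",(237,328),.022),("collar",(291,317),.01)]:
    print(n,ray(p,uv,z).round(3))
t0=status.read_time()
env.movep([0.58,-0.02,0.25],q(0)); print(status.read_time()-t0)
snap("wrist","w1")
t0=status.read_time()
env.movep([0.55,0.27,0.25],q(0)); print(status.read_time()-t0)
snap("wrist","w2")
E
```

```text
jaw [0.462 0.021 0.004]
ring [ 0.487 -0.156  0.004]
shaftL [0.6   0.141 0.05 ]
shaftR [ 0.623 -0.223  0.05 ]
trayTL [0.606 0.424 0.022]
trayTR [0.601 0.245 0.022]
trayBL [0.354 0.445 0.022]
trayBR [0.346 0.255 0.022]
collar [0.374 0.095 0.01 ]
2.3249999999999997
1.125
```

View pics/w1.png

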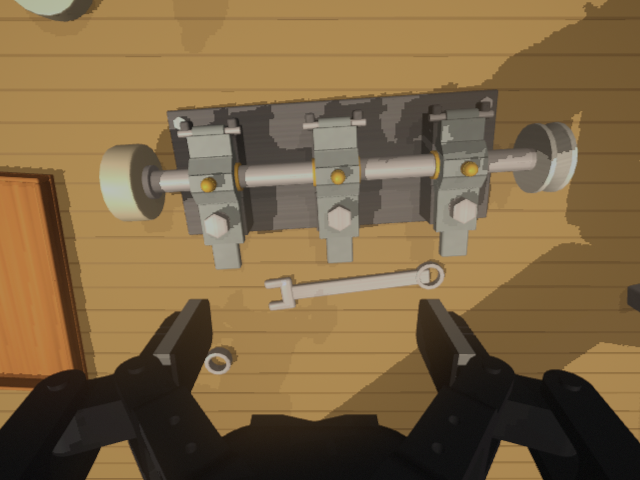

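View pics/w2.png

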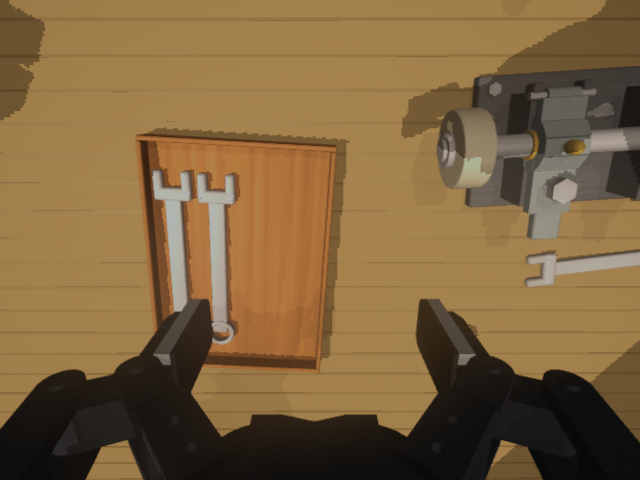

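w1 shows the bolt heads at (216,225), (339,218) and (464,211). The spanner's jaw tips are at (266,284) and (271,308), its ring is at (430,276), and the shank runs from (295,293) to (415,279). w2 shows the tray rim corners at (137,136), (336,147) and (319,371), and spanner_b with its jaw at (215,190) and ring at (221,332).

```bash
python3 - <<'E'
from h import *
from scipy.optimize import least_squares
w1,w2=load("w1"),load("w2")
P=lambda w,uv,z: ray(w,uv,z).round(4)
b=[P(w1,u,.079) for u in [(216,225),(339,218),(464,211)]]; print("bolts",b, "left from w2",P(w2,(564,190),.079))
print("d",np.linalg.norm(b[0]-b[1]),np.linalg.norm(b[2]-b[1]), "yaw", np.arctan2(b[0][1]-b[2][1],b[0][0]-b[2][0])-np.pi/2)
for u in [(168,112),(497,90),(190,235)]: print("bed",P(w1,u,.014))
for u in [(227,267),(340,262),(454,255)]: print("tongue front top",P(w1,u,.062))
j=P(w1,(268.5,296),.008); r=P(w1,(430.5,276.5),.008); rr=P(w1,(446,274.5),.006)
s1,s2=P(w1,(300,291.5),.007),P(w1,(410,280),.007)
print("jaw",j,"ring",r,rr,"shank",s1,s2, "len",np.linalg.norm(j-rr),"ang",np.arctan2(*(j-r)[[1,0]]),np.arctan2(*(s1-s2)[[1,0]]),"mid",(j+rr)/2)
print("jaw w2",P(w2,(527,272),.008))
T=[P(w2,u,.022) for u in [(137,136),(336,147),(319,371)]]; print("tray",T, (T[0]+T[2])/2,np.linalg.norm(T[0]-T[1]),np.linalg.norm(T[2]-T[1]))
print("yaw",np.arctan2(*(T[1]-T[2])[[1,0]]), np.arctan2(*(T[0]-T[1])[[1,0]])-np.pi/2)
# spanner b, c
print("b",P(w2,(216,176),.013),P(w2,(235,176),.013),P(w2,(198,176),.013),P(w2,(221,332),.013),"c",P(w2,(171.5,173),.013),P(w2,(180,305),.012))
E
python3 - <<'E'
import cv2
a=cv2.imread("pics/w1.png")[200:320,180:500]
cv2.imwrite("pics/c1.png",cv2.resize(a,(800,300),interpolation=cv2.INTER_CUBIC))
E
```

```text
bolts [array([0.5708, 0.0598, 0.079 ]), array([ 0.5768, -0.0438,  0.079 ]), array([ 0.5828, -0.1477,  0.079 ])] left from w2 [0.5708 0.0624 0.079 ]
d 0.1037735997255564 0.10407309931005225 yaw 0.057766982806349176
bed [0.6611 0.1135 0.014 ]
bed [ 0.68   -0.1912  0.014 ]
bed [0.5393 0.1064 0.014 ]
tongue front top [0.5245 0.058  0.062 ]
tongue front top [ 0.5294 -0.0468  0.062 ]
tongue front top [ 0.5362 -0.1514  0.062 ]
jaw [0.4644 0.0284 0.008 ] ring [ 0.4883 -0.1514  0.008 ] [ 0.4897 -0.169   0.006 ] shank [ 0.4695 -0.0071  0.007 ] [ 0.4836 -0.1294  0.007 ] len 0.19902474720496446 ang 1.7029471013164648 1.685579825232145 mid [ 0.47705 -0.0703   0.007  ]
jaw w2 [0.464  0.0326 0.008 ]
tray [array([0.6103, 0.4316, 0.022 ]), array([0.6   , 0.2459, 0.022 ]), array([0.3442, 0.261 , 0.022 ])] [0.47725 0.3463  0.022  ] 0.18598542953683223 0.25624529263968926
yaw -0.05896206970502964 -0.055409030462931774
b [0.5712 0.3637 0.013 ] [0.5712 0.3449 0.013 ] [0.5712 0.3815 0.013 ] [0.3912 0.3737 0.013 ] c [0.5742 0.4074 0.013 ] [0.4259 0.417  0.012 ]
```

View pics/c1.png

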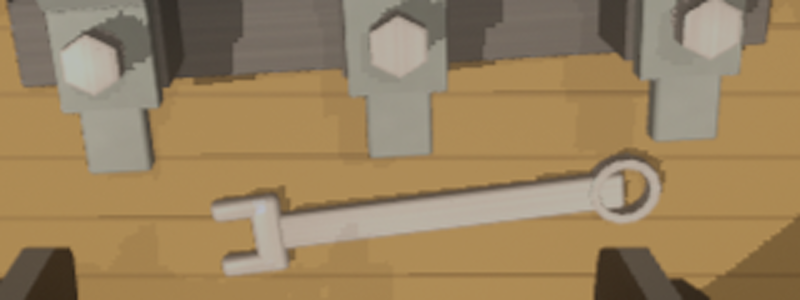

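The crop confirms the spanner axis. In full-picture pixels the shank runs from (294,293) to (420,276), the jaw-tip midpoint is (268,296) and the ring centre is (430,276). I'll grip it about 20 mm towards the ring end, so the far finger stays clear of the middle tongue.

```bash
cat >> h.py <<'E'
SY=1.703; SM=np.array([.4765,-.0709])           # loose spanner yaw, middle
G=SM-0.020*np.array([np.cos(SY),np.sin(SY)])    # grip point, 20 mm towards the ring
TY=-.058; TC=np.array([.477,.347])              # tray yaw, centre
def tray(x,y): c,s=np.cos(TY),np.sin(TY); return TC+[c*x-s*y,s*x+c*y]
BY=.058; SO=np.array([.6115,-.0420])            # stand yaw, origin
def stand(x,y): c,s=np.cos(BY),np.sin(BY); return SO+[c*x-s*y,s*x+c*y]
def st(): return round(status.read_time(),2), np.round(status.read_ee_pos(),4), np.round(status.read_wrist_force(),1), round(status.read_grip_width(),4)
E
python3 - <<'E'
from h import *
pl=tray(-.020,-.046); print(G,pl)
for d in (0,np.pi,-np.pi):
    a=planner.inverse_kinematics([*G,.18],q(SY+d)); b=planner.inverse_kinematics([*pl,.18],q(TY+d))
    print(d,None if a is None else a.round(2),None if b is None else b.round(2))
env.movep([*G,.16],q(SY)); print(st())
env.move_l([*G,.0275],rate=.12); print(st())
env.grab(80); env.hold(.1); print(st(), status.read_finger_force())
env.move_l([*G,.12],rate=.12); print(st())
snap("wrist","w3")
E
```

```text
[ 0.47913638 -0.09072548] [0.45436713 0.3022367 ]
0 [-0.33  0.29  1.84  0.    1.01 -0.46] [ 0.46  0.36  1.72 -0.    1.06  2.09]
3.141592653589793 [-0.33  0.29  1.84 -0.    1.01  2.68] [ 0.46  0.36  1.72  0.    1.06 -1.05]
-3.141592653589793 [-0.33  0.29  1.84 -0.    1.01  2.68] [ 0.46  0.36  1.72  0.    1.06 -1.05]
(5.69, array([ 0.4794, -0.0907,  0.1601]), array([ 0.8,  0.3, -0.5]), 0.0853)
(6.95, array([ 0.4796, -0.0908,  0.028 ]), array([-0.4,  1. ,  0.7]), 0.085)
(7.72, array([ 0.4792, -0.0907,  0.028 ]), array([-1.7,  0.7,  7.7]), 0.0138) 78.23866724967957
(8.64, array([ 0.4786, -0.0905,  0.1194]), array([-0.1, -0.4, -0.9]), 0.0133)
```

View pics/w3.png

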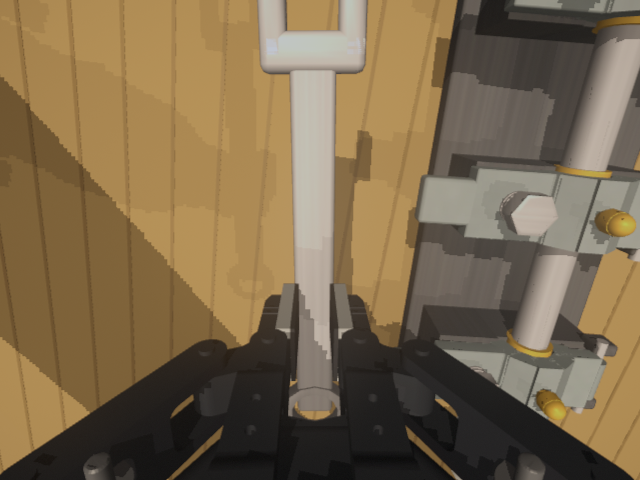

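w3 shows the spanner gripped on the shank between the pads at (315,330). It is in line with the tool and roughly level: the jaw is 107 px wide, which matches the expected depth.

Run:
```python
from h import *
pl=tray(-.020,-.046)
env.move_l([*G,.18],rate=.2)
env.movep([*pl,.14],q(TY)); print(st())
env.move_l([*pl,.04],rate=.12); f0=status.read_wrist_force()[2]; print(st())
z=.036
while z>.029:
    env.move_l([*pl,z],rate=.03); f=status.read_wrist_force()[2]; print(z,round(f,1))
    if f-f0>3: break
    z-=.001
snap("wrist","w4")
```

```text
(11.32, array([0.4544, 0.3018, 0.1397]), array([-0.9,  0.2, -2. ]), 0.0132)
(12.31, array([0.4549, 0.3025, 0.0405]), array([ 0. , -0.7, -0.6]), 0.0135)
0.036 -1.5
0.034999999999999996 -1.8
0.033999999999999996 -1.0
0.032999999999999995 -1.0
0.031999999999999994 10.0
```

Run:
```python
from h import *
pl=tray(-.020,-.046)
env.grab(20); print(st())
env.let_go(); print(st())
env.move_l([*pl,.10],rate=.15); print(st())
env.move_l([*(pl+[.0,.0]),.22],rate=.3)
snap("wrist","w5"); print(st())
```

```text
(13.86, array([0.4545, 0.3023, 0.033 ]), array([-2. , -0.9, 10.3]), 0.0135)
(14.58, array([0.4575, 0.3089, 0.0319]), array([ -0.3,  27.3, -17.2]), 0.0848)
(15.18, array([0.4541, 0.3021, 0.0995]), array([-0.6, -0.1,  0.1]), 0.0852)
(15.78, array([0.4534, 0.3017, 0.2184]), array([-0.6, -1.1,  0.4]), 0.0852)
```

View pics/w5.png

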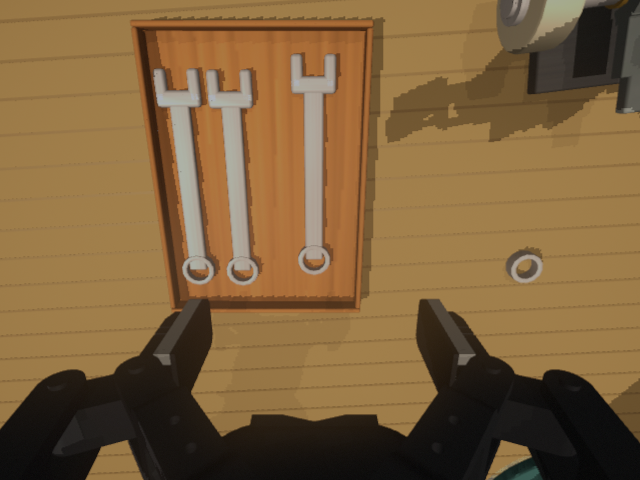

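Run:
```python
from h import *
w=load("w5"); c,s=np.cos(TY),np.sin(TY)
def tf(uv,z): d=ray(w,uv,z)[:2]-TC; return np.round([c*d[0]+s*d[1],-s*d[0]+c*d[1]],4)
for n,j,r in (("new",(314,55),(314,259)),("b",(230,71),(242,270)),("c",(176,69),(198,270))):
    a,b=tf(j,.013),tf(r,.013); print(n,a,b,"ang",np.arctan2(a[1]-b[1],a[0]-b[0]),"mid",a-[.1,0])
for u in ((133,22),(372,22),(359,311),(172,309)): print(tf(u,.022))
```

```text
new [ 0.1051 -0.0482] [-0.0758 -0.0482] ang 0.0 mid [ 0.0051 -0.0482]
b [0.0931 0.0214] [-0.0875  0.023 ] ang -0.008859125922413405 mid [-0.0069  0.0214]
c [0.0946 0.0659] [-0.0875  0.0664] ang -0.0027457371965252256 mid [-0.0054  0.0659]
[0.1271 0.092 ]
[ 0.1271 -0.0932]
[-0.1284 -0.0931]
[-0.1259  0.0936]
```

Placement checks out in the tray frame: the new spanner's middle is at about (+5, -48) mm, and it lies parallel with its jaw pointing the same way. Next, the taps.

Run:
```python
from h import *
env.grab(40)
for n,y in (("L",.105),("M",0),("R",-.105)):
    b=stand(-.036,y)
    env.movep([*b,.125],q(BY)) if n!="L" else (env.movep([*b,.16],q(BY)),env.move_l([*b,.125],rate=.15))
    env.move_l([*b,.107],rate=.08); f0=status.read_wrist_force()[2]; log=[]
    z=.106
    while z>.0955:
        env.move_l([*b,z],rate=.04); f=status.read_wrist_force()[2]-f0
        log.append((round(z*1e3,1),round(status.read_ee_pos()[2]*1e3,1),round(f,1)))
        if f>14: break
        z-=.001
    env.move_l([*b,.125],rate=.12)
    print(n,b.round(4),log,st()[0])
```

```text
L [0.5695 0.0607] [(106.0, np.float64(106.3), np.float64(-0.0)), (105.0, np.float64(105.0), np.float64(-0.2)), (104.0, np.float64(104.1), np.float64(-0.1)), (103.0, np.float64(103.0), np.float64(1.0)), (102.0, np.float64(102.0), np.float64(1.8)), (101.0, np.float64(101.0), np.float64(2.0)), (100.0, np.float64(100.0), np.float64(2.4)), (99.0, np.float64(99.1), np.float64(2.5)), (98.0, np.float64(98.9), np.float64(11.2)), (97.0, np.float64(98.8), np.float64(19.1))] 21.26
M [ 0.5756 -0.0441] [(106.0, np.float64(106.3), np.float64(-1.9)), (105.0, np.float64(105.1), np.float64(-0.1)), (104.0, np.float64(104.1), np.float64(-0.2)), (103.0, np.float64(103.8), np.float64(6.7)), (102.0, np.float64(103.7), np.float64(14.8))] 23.73
R [ 0.5816 -0.1489] [(106.0, np.float64(106.3), np.float64(-0.0)), (105.0, np.float64(105.1), np.float64(0.1)), (104.0, np.float64(104.1), np.float64(0.2)), (103.0, np.float64(103.8), np.float64(6.4)), (102.0, np.float64(103.7), np.float64(13.8)), (101.0, np.float64(103.6), np.float64(21.4))] 26.45
```

The left bolt is the loose one: it gave 5 mm at about 2.5 N, then went hard. The other two were hard at once. Next I'll grip the left tongue and lift it along the hinge arc.

```bash
cat >> h.py <<'E'
T0=np.radians(15)
def pose(phi,back=0.):
    """TCP pose holding the left tongue at cap angle phi, backed off along the tool"""
    h=np.array([.040,.055]); r=np.array([-.076,.057])-h
    c,s=np.cos(phi),np.sin(phi); p=h+[c*r[0]+s*r[1],-s*r[0]+c*r[1]]
    t=T0-phi; k=.016+back
    x,z=p[0]-k*np.sin(t),p[1]+k*np.cos(t)
    return np.array([*stand(x,.105),z]),q(BY,t)
E
python3 - <<'E'
from h import *
for ph,b in ((0,.08),(0,0),(.4,0),(.8,0)):
    a=planner.inverse_kinematics(*pose(ph,b)); print(ph,pose(ph,b)[0].round(3),None if a is None else np.round(a,2))
p=status.read_ee_pos(); env.move_l([p[0],p[1],.17],rate=.2)
env.let_go()
env.movep(*pose(0,.09)); print(st())
snap("wrist","w6")
E
```

```text
0 [0.505 0.057 0.15 ] [-0.04  0.27  2.03  0.05  0.59  1.44]
0 [0.525 0.058 0.072] [-0.04  0.44  2.05  0.06  0.4   1.42]
0.4 [0.542 0.059 0.118] [-0.01  0.51  1.67 -0.01  1.1   1.51]
0.8 [0.574 0.061 0.153] [ 0.    0.71  1.27 -0.03  1.7   1.52]
(28.49, array([0.5039, 0.0564, 0.1602]), array([ 0.2, -0.4,  0.4]), 0.0855)
```

View pics/w6.png

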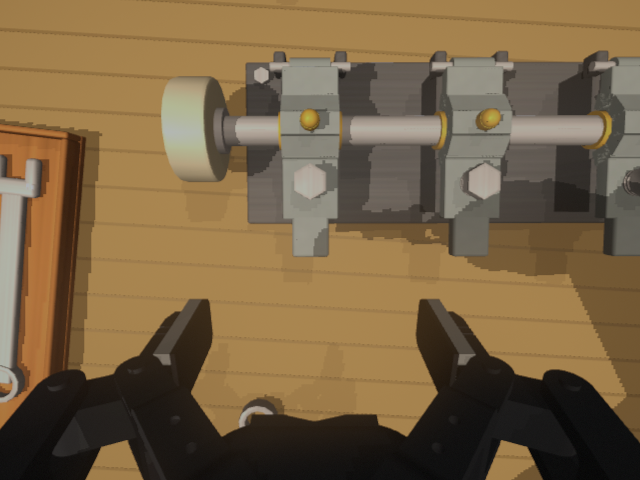

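w6 shows the left tongue centred at u=311, between the jaws. Its front edge is at v=255 and the block edge at v=219, so it's lined up to grip.

Run:
```python
from h import *
w=load("w6"); print(ray(w,(311,255),.062),ray(w,(311,219),.066),stand(-.085,.105),stand(-.059,.105))
env.move_l(*pose(0,0),rate=.1); print(st())
env.grab(60); env.hold(.1); print(st(),status.read_finger_force())
for ph in np.radians([7.5,15]):
    env.move_l(*pose(ph),rate=.06); print(round(np.degrees(ph),1),st())
```

```text
[0.52286967 0.05735049 0.062     ] [0.54641913 0.05868043 0.066     ] [0.52055634 0.0578962 ] [0.54651262 0.05940336]
(29.59, array([0.5256, 0.0581, 0.0728]), array([-0.4,  0.1, -0.2]), 0.0854)
(30.28, array([0.5253, 0.0597, 0.0731]), array([-3.3, 13.2,  9.4]), 0.0224) 58.82028043270111
7.5 (30.7, array([0.5285, 0.06  , 0.088 ]), array([-0.5,  9.4, -1. ]), 0.022)
15.0 (31.12, array([0.5338, 0.0603, 0.1028]), array([-0.5,  7. , -2.4]), 0.022)
```

Run:
```python
from h import *
for ph in np.radians([22.5,30,37.5,45]):
    env.move_l(*pose(ph),rate=.06); print(round(np.degrees(ph),1),st())
env.hold(.3)
snap("wrist","w7"); p,im=snap("scene","s7")
cv2.imwrite("pics/c7.png",cv2.resize(im[130:350,180:460],None,fx=2.5,fy=2.5,interpolation=cv2.INTER_CUBIC))
```

```text
22.5 (31.53, array([0.5409, 0.0608, 0.1167]), array([-2.3,  7.2, -1. ]), 0.0223)
30.0 (31.95, array([0.5498, 0.0613, 0.1297]), array([-0.2,  5.1, -0.1]), 0.0222)
37.5 (32.37, array([0.5604, 0.0619, 0.1414]), array([-1.3,  6.4, -1.2]), 0.0223)
45.0 (32.78, array([0.5724, 0.0627, 0.1517]), array([-1.7,  6.4,  0.3]), 0.0226)
```

View pics/c7.png

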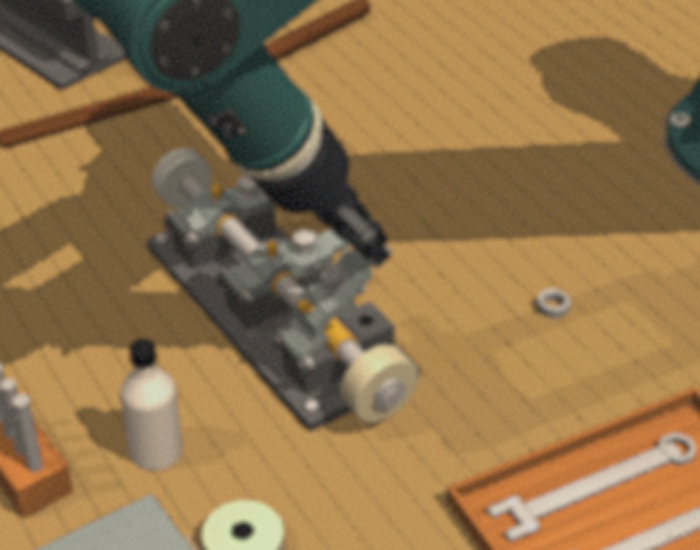

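View pics/w7.png

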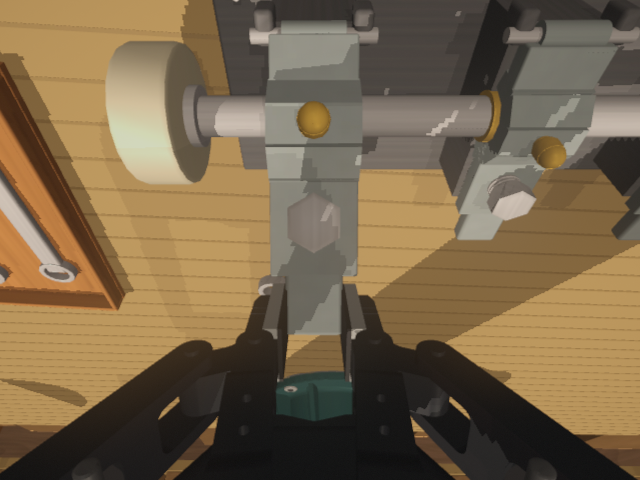

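The wrist view shows the left tongue held between the pads at (315,305), with the cap raised and its bolt up with it at (314,222). The scene crop shows the left cap open at about 45° above its bearing, and the other caps shut. I'm handing it in.

Run:
```python
from h import *
print(st()); print(env.sign_off())
```

```text
(33.18, array([0.5725, 0.0627, 0.1518]), array([-0.7,  6.4, -1.3]), 0.0223)
the job is handed in; nothing more can be done
None
```

The spanner is laid in the tray's free place, parallel to the others with its jaw pointing the same way; tapping left to right found the left bolt loose, and I handed in at 33 s still holding its cap open at about 45° (verdict not shown).

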